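# Put the mixed-up bench things back on their own plates

### The arm

A 6-joint arm with a two-finger parallel gripper is mounted at the origin on a cart in front of the work surface, level with it; the furniture and walls round the work are solid. World frame = base frame: x ahead of the robot, y to its left, z up, the work surface at z = 0. Lengths are in m, angles in rad, forces in N, time in s.
With the tool pointing down it reaches from about 0.15 to 0.775 m from the base axis. Payload 6.1 kg.
Tool frame: the origin (TCP) lies at the very end of the fingers, on their centre line; the grasp point (between the pads) lies 19 mm behind it (r.grip_depth is the distance from the TCP to the grasp point, in m); z points along the fingers, y is the line along which they close (so a half turn about z gives the same grasp; the last joint's range is limited). The gripper opens to 85 mm and grips with 20 to 120 N. Pads are 22 mm wide; open, the fingers measure 114 mm over their backs; the gripper's body (76 mm by 85 mm) begins 54 mm behind the grasp point. The pads swing forward as they close: fully open they stand 13 mm farther back than shut.
Start: joints at [-1.316, 0.126, -0.04, 1.405, 0, 1.571], TCP at [0.132, -0.508, 0.231] pointing down, gripper open.
Joint ranges: [-2.72, 2.72], [-0.95, 1.95], [-1.27, 1.35], [-1.78, 2.02], [-1.46, 1.47], [-3.14, 3.14]. Speed limits (rad/s): [2.39, 2.39, 3.01, 3.14, 3.14, 3.14].

### API

Orientations are given as a 3x3 rotation matrix whose columns are the frame's x, y, z axes.
In Python, from rig import r gives the robot as it stands. Calls block until the motion is done:
- r.move_ptp(position, orientation): joint-space move of the TCP to a pose.
- r.line_to(position, rate=0.15, orientation=None, stop_force=None): straight line of the TCP; orientation=None keeps the orientation; rate is the mean speed in m/s. With stop_force (N) it stops when the force on the tool has changed by that much, and returns True; else False.
- r.set_joints(angles): joint-space move.
- r.set_gripper(opening, force=None): opening from 0.0 (shut) to 1.0 (fully open); force is the grip in N (None keeps the last); returns when the fingers have stopped.
- r.sleep(seconds).
- r.inverse_kinematics(position, orientation): joint angles nearest the present ones, or None.
- r.state(): the state.
- r.read_camera(name): name is "scene" or "top"; returns a dict with "color" (420x560x3 uint8, red, green, blue), "range_z" (420x560 float32, m along the optical axis (not along the pixel's ray), 0 where there is no reading), "fx", "fy", "cx", "cy" (pixels), "eye" and "rotation" of the camera in the world. Camera axes: x right, y down, z forward; pixel columns grow to the right and rows downward; lengths in m; the calibration is good to about 2 mm. A picture is of the moment at which its call begins.
A pose or a line that the arm cannot do raises r.Unreachable and nothing moves.
- r.close_job(): hands the job in; it is judged then, once.
The state is a dict: "time_s": time; "joint_positions": joint angles; "joint_vel": joint speeds; "joint_efforts": joint torques, N m; "eef_pos": TCP position; "tcp_rot": TCP orientation; "contact_force": force on the tool from outside, world axes, zero at the start; "ft_torque": the same for the moment, N m; "opening": opening from 0.0 (shut) to 1.0 (fully open); "grasp_force": force on a finger pad.
Only numpy, scipy, OpenCV 4.12 (cv2) and the standard library are available. Lean on these libraries where they do the work, as an engineer would, in place of code of your own. Each camera call takes 0.05 s, during which the arm holds its last target. There are 200 camera calls.

### The job

The four things on the low rubber-topped plates stand on the wrong plates. Put each one upright and centred on its own: the small dropper bottle on the small round plate, the glass beaker on the large round plate, the timer on the square plate, and the cuvette rack on the long plate, lined up lengthwise with it. Only one thing fits on a plate, so use the ribbed mat or another free spot on the way, and leave the conical flask standing where it is.

Things in the scene. Friction and masses are not known exactly. Their poses are not given: they have to be found in the camera images.
- dropper: Small white plastic dropper bottle with black cap, upright, 33 mm diameter, 78 mm high, about 45 g. Origin: centre of its underside; z up. The body can be gripped anywhere round it at about 40 mm above the origin. Belongs on the small round plate.
- beaker: Small clear glass beaker, about 46 mm diameter below the rim, 58 mm high, 50 g. Origin: centre of its underside; z up. The top 6 mm is a flared rim, 50 mm across along its y and 56 mm along its x, where the spout is. Grip the outside wall along its y (46 mm), about 34 mm above the origin. Belongs on the large round plate; any yaw is good at the end.
- timer: White bench timer standing upright, 69 mm high, 66 mm wide (its y), 46 mm thick between the flat sides (its x; the display side looks to -x), about 90 g. Origin: centre of its underside; z up. Grip across its x, about 40 mm above the origin. Belongs on the square plate; any yaw is good at the end.
- rack: Blue plastic cuvette rack holding a few clear cuvettes that are fixed in it, 130 mm long (its y), 52 mm wide (its x). The rack's walls are 30 mm high, the cuvettes rise to 50 mm; about 120 g. Grip it across its long sides (its x) at its middle, about 24 mm above the origin. Origin: centre of its underside; z up. Belongs on the long plate, its y along the plate's y, either way round.
- small_disc: Small round plate, 90 mm diameter. Fixed; 5 mm aluminium base with a black rubber pad on it, its top face 6 mm above the origin and the worktop. Origin: centre of the underside; z up.
- large_disc: Large round plate, 130 mm diameter. Fixed; 5 mm aluminium base with a black rubber pad on it, its top face 6 mm above the origin and the worktop. Origin: centre of the underside; z up.
- square_plate: Square plate, 90 x 90 mm. Fixed; 5 mm aluminium base with a black rubber pad on it, its top face 6 mm above the origin and the worktop. Origin: centre of the underside; z up.
- long_plate: Long plate, 80 mm (its x) by 160 mm (its y, the lengthwise direction). Fixed; 5 mm aluminium base with a black rubber pad on it, its top face 6 mm above the origin and the worktop. Origin: centre of the underside; z up.
- spare_mat: Grey parking mat with white ribs, 100 mm (x) by 90 mm (y), top 3 mm above the worktop, fixed; empty at the start: a free spot to put a thing down on the way. Origin: centre of the underside; z up.
- flask: Small clear conical glass flask standing loose on the worktop among the plates, 64 mm diameter at the foot, 106 mm high; not to be moved. Origin: centre of its underside; z up. Plates, mat and flask share six places in two rows of three, about 180 to 200 mm apart, in any arrangement.
Not all that is in view belongs to the job. What is shaped like the beaker but turquoise or yellow is not meant.

How it is judged:
At the end, for the whole second after the job is handed in: Dropper, beaker, timer and rack each stand upright (0.1 rad) at rest on their own plate (small round, large round, square, long), centre within 15 mm of the plate's; rack lengthwise along its plate within 0.2 rad; conical flask upright, within 30 mm of its start (horizontal distance between dropper and small_disc below 0.015 m and z of dropper in the frame of small_disc between 0.002 and 0.011 m and angle between each of dropper, beaker, timer, rack, flask's own z axis and vertical below 0.1 rad and linear speed of each of dropper, beaker, timer, rack below 0.02 m/s and horizontal distance between beaker and large_disc below 0.015 m and z of beaker in the frame of large_disc between 0.002 and 0.011 m and horizontal distance between timer and square_plate below 0.015 m and z of timer in the frame of square_plate between 0.002 and 0.011 m and horizontal distance between rack and long_plate below 0.015 m and z of rack in the frame of long_plate between 0.002 and 0.011 m and angle between the y axis of rack and the y axis of long_plate, either way round below 0.2 rad and distance of flask from where it was at the start of the episode below 0.03 m); the robot touches nothing.
It fails at once if the conical flask is knocked over (angle between flask's own z axis and vertical above 0.35 rad).
It also fails if it takes over 147 s, if anything falls off the work surface, if the arm or the gripper's body presses on something with over 40 N, if the wrist force passes 120 N, or if a joint passes its speed limit or range.

## Working session

There is one attempt and no reset: what is moved stays moved. The work goes in short steps, each a Python script; the robot and the scene stay as the last script left them, time stands still between calls to the robot, and variables do not carry over. Pictures are saved under pics/ and viewed, at most 14 in all, crops included, and the job is handed in when it is done.

```bash
ls; mkdir -p pics
python3 - <<'E'
from rig import r
import cv2,pickle
for n in("scene","top"):
    c=r.read_camera(n);pickle.dump(c,open(n+'0.pkl','wb'))
    cv2.imwrite(f'pics/{n}0.png',c['color'][:,:,::-1])
    print(n,c['fx'],c['fy'],c['cx'],c['cy'],c['eye'],c['rotation'])
print(r.state()['time_s'],r.state()['eef_pos'],r.state()['tcp_rot'])
E
```

```text
pics
scene 388.8134296388085 388.8134296388085 274.88532794289773 213.07555531202772 [ 0.35252012 -0.38839125  0.7004727 ] [[ 0.89155399 -0.34209416  0.29682162]
 [-0.45282473 -0.68631574  0.56914011]
 [ 0.00901384 -0.6418273  -0.76679623]]
top 530.2151252399951 530.2151252399951 275.8004332454329 207.85014683938502 [0.44415942 0.09650779 1.16455494] [[ 0.01810368 -0.99061234  0.13549705]
 [-0.99972389 -0.0159042   0.01729769]
 [-0.01498033 -0.13577279 -0.99062674]]
0.1 [ 0.13223739 -0.5077171   0.23065453] [[ 9.67726079e-01  2.52004223e-01 -3.28460267e-04]
 [ 2.52004437e-01 -9.67725218e-01  1.29057879e-03]
 [ 7.37202221e-06 -1.33170020e-03 -9.99999113e-01]]
```

View pics/scene0.png

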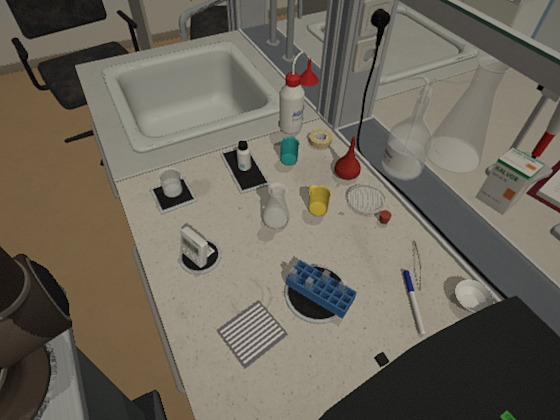

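View pics/top0.png

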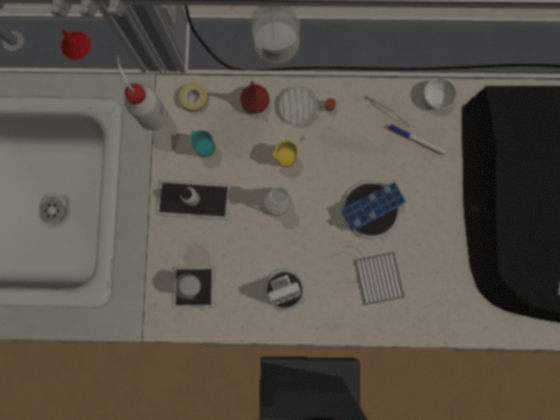

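Top view (columns left = +y, up = +x):
- Long plate at (194,200), with the white dropper at (189,197).
- Square plate at (193,287), with the clear beaker at (189,287).
- Small disc at (284,289), with the timer on it.
- Large disc at (371,209), with the blue rack on it.
- Ribbed mat at (380,278), empty.
- Flask at (277,202).

Could be mistaken:
- **Beaker:** turquoise cup (203,143), yellow cup (286,153) and white dish (440,95). I choose the clear one at (189,287).
- **Dropper:** wash bottle (145,105). I choose the small one with the black cap at (189,197).
- **Discs:** ribbed glass dish (297,105). I choose the plates with black pads.

```bash
cat > vis.py <<'E'
import numpy as np,cv2
def rays(c,uv):
    uv=np.asarray(uv,float).reshape(-1,2)
    d=np.c_[(uv[:,0]-c['cx'])/c['fx'],(uv[:,1]-c['cy'])/c['fy'],np.ones(len(uv))]
    return d@np.asarray(c['rotation']).T
def onplane(c,uv,z):
    d=rays(c,uv);e=np.asarray(c['eye']);return (e+d*((z-e[2])/d[:,2])[:,None])[:,:2]
def project(c,p):
    q=(np.asarray(p,float).reshape(-1,3)-c['eye'])@np.asarray(c['rotation'])
    return np.c_[q[:,0]/q[:,2]*c['fx']+c['cx'],q[:,1]/q[:,2]*c['fy']+c['cy']]
def cloud(c):
    v,u=np.mgrid[:420,:560];d=rays(c,np.c_[u.ravel(),v.ravel()])
    return (np.asarray(c['eye'])+d*c['range_z'].reshape(-1,1)).reshape(420,560,3)
def triang(c1,uv1,c2,uv2):
    a,b=rays(c1,uv1)[0],rays(c2,uv2)[0];e1,e2=np.array(c1['eye']),np.array(c2['eye'])
    s=np.linalg.lstsq(np.c_[a,-b],e2-e1,rcond=None)[0]
    p,q=e1+s[0]*a,e2+s[1]*b;return (p+q)/2,np.linalg.norm(p-q)
E
python3 - <<'E'
import pickle,cv2,numpy as np
from vis import *
C={n:pickle.load(open(n+'0.pkl','rb')) for n in('top','scene')}
seeds={'long':((194,200),(245,168)),'square':((193,287),(172,193)),'small':((284,289),(199,253)),'large':((371,209),(318,290))}
for n,i in(('top',0),('scene',1)):
    c=C[n];g=c['color'].max(2);
    for k,s in seeds.items():
        u,v=s[i];w=45
        m=np.zeros_like(g);sl=np.s_[v-w:v+w,u-w:u+w];m[sl]=(g[sl]<(45 if n=='top' else 60))*255
        nn,l,st,_=cv2.connectedComponentsWithStats(m)
        keep=[j for j in range(1,nn) if st[j,4]>25]
        # components within the plate: bbox centre near the seed
        keep=[j for j in keep if abs(st[j,0]+st[j,2]/2-u)<32 and abs(st[j,1]+st[j,3]/2-v)<32]
        ys,xs=np.where(np.isin(l,keep))
        P=onplane(c,np.c_[xs,ys],.006).astype(np.float32)
        h=cv2.convexHull(P*1000)
        print(n,k,len(P),'rect',np.round(cv2.minAreaRect(h)[0]),np.round(cv2.minAreaRect(h)[1]),round(cv2.minAreaRect(h)[2],1),'circ',[np.round(q,1) for q in cv2.minEnclosingCircle(h)])
c=C['top'];X=cloud(c)
for nm,(u,v) in dict(table=(240,250),mat=(380,278),drop=(189,195),beaker=(189,287),timer=(284,292),rack=(371,209),flask=(277,202),pad=(215,200)).items():
    print(nm,np.round(X[v,u]*1000))
a=cv2.resize(c['color'][150:330,150:420],None,fx=2.9,fy=2.9,interpolation=cv2.INTER_CUBIC)
cv2.imwrite('pics/crop_top.png',np.clip(a[:,:,::-1]*1.5,0,255))
s=C['scene']['color'][130:370,140:370];cv2.imwrite('pics/crop_scene.png',cv2.resize(s,None,fx=2.5,fy=2.5,interpolation=cv2.INTER_CUBIC)[:,:,::-1])
E
```

```text
top long 1510 rect [619. 301.] [143.  61.] 87.0 circ [array([619.6, 300.9]), np.float64(75.4)]
top square 550 rect [428. 293.] [72. 70.] 2.0 circ [array([427.3, 292.3]), np.float64(49.1)]
top small 105 rect [420.  80.] [34. 70.] 72.9 circ [array([424.1,  92.5]), np.float64(35.0)]
top large 775 rect [604. -94.] [110.  98.] 23.6 circ [array([604.3, -91.4]), np.float64(56.1)]
scene long 779 rect [622. 315.] [176.  70.] 84.4 circ [array([621.7, 314.8]), np.float64(91.3)]
scene square 466 rect [428. 293.] [76. 75.] 1.5 circ [array([427.1, 293.5]), np.float64(51.7)]
scene small 300 rect [427.  88.] [75. 59.] 9.1 circ [array([425.5,  95.2]), np.float64(37.8)]
scene large 752 rect [598. -87.] [115.  98.] 48.4 circ [array([603.7, -92. ]), np.float64(57.8)]
table [509. 194.  -3.]
mat [ 453. -112.    1.]
drop [616. 296.  82.]
beaker [427. 298.  28.]
timer [421.  96.  73.]
rack [600. -88.  33.]
flask [602. 113. 101.]
pad [617. 251.  10.][ WARN:0@0.148] global loadsave.cpp:1063 imwrite_ Unsupported depth image for selected encoder is fallbacked to CV_8U.
```

View pics/crop_top.png

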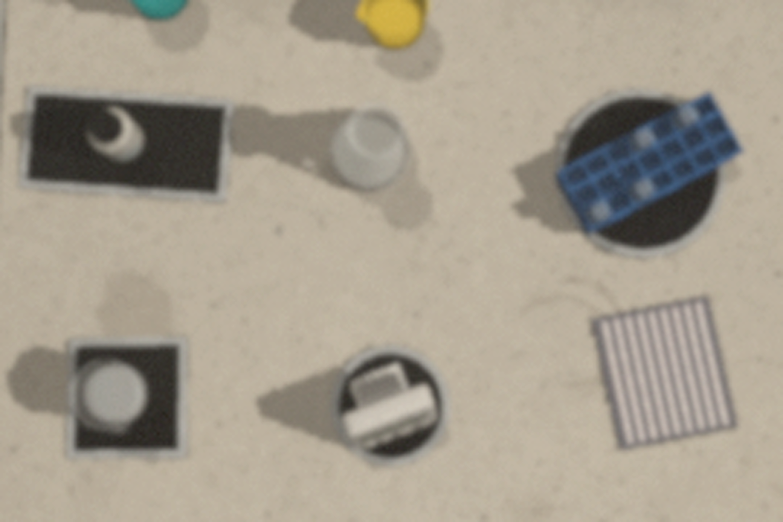

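View pics/crop_scene.png

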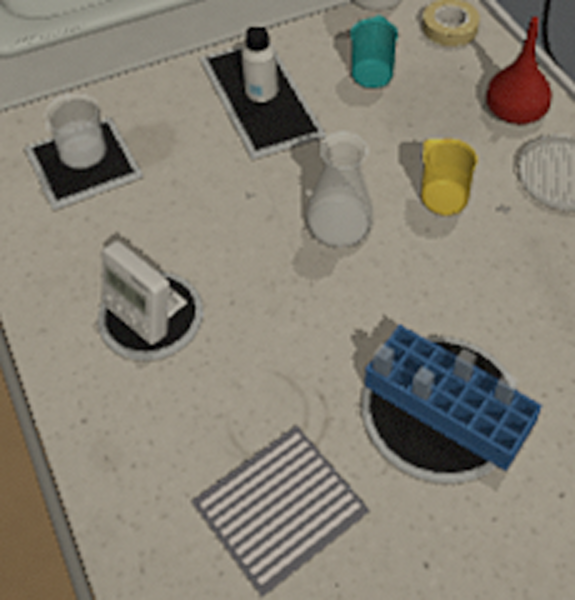

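The crops confirm the choices: the clear beaker (scene crop 80,135), the white dropper with black cap (260,65), the timer with a foot behind it (140,290) and the blue rack (450,395). Next I measure poses and look closely at the beaker spout and timer shape.

Run:
```python
import pickle,cv2,numpy as np
from vis import *
C={n:pickle.load(open(n+'0.pkl','rb')) for n in('top','scene')}
ctr=dict(dropper=(.618,.30,.05),beaker=(.428,.297,.05),timer=(.425,.095,.055),rack=(.604,-.09,.085),flask=(.602,.113,.05))
for n,c in C.items():
    X=cloud(c).reshape(-1,3);ok=c['range_z'].ravel()>0
    for k,(x,y,R) in ctr.items():
        s=X[ok&(np.hypot(X[:,0]-x,X[:,1]-y)<R)&(X[:,2]>.016)]*1000
        zt=np.percentile(s[:,2],98)
        print(n,k,len(s),'ztop',round(zt),end=' ')
        for lo,hi in((16,30),(30,45),(45,60),(60,90)):
            q=s[(s[:,2]>lo)&(s[:,2]<=hi)]
            if len(q)>8:print(f'[{lo}-{hi}: n{len(q)} x{q[:,0].min():.0f}..{q[:,0].max():.0f} y{q[:,1].min():.0f}..{q[:,1].max():.0f} rect',[np.round(t) for t in cv2.minAreaRect(q[:,:2].astype(np.float32))],end='] ')
        print()
def cr(n,u,v,w=24):
    a=C[n]['color'][v-w:v+w,u-w:u+w];a=cv2.resize(a,(390,290) if 0 else (290,290),interpolation=cv2.INTER_CUBIC).astype(float)
    return np.clip((a-a.min())*255/(np.percentile(a,98)-a.min()),0,255)[:,:,::-1]
cv2.imwrite('pics/zoom.png',np.vstack([np.hstack([cr('top',190,287),cr('scene',172,188)]),np.hstack([cr('top',284,289),cr('scene',196,247,28)])]).astype(np.uint8))
```

```text
top dropper 250 ztop 85 [16-30: n21 x606..632 y288..307 rect [array([616., 294.]), array([11., 30.]), np.float64(58.0)]] [30-45: n21 x605..632 y288..311 rect [array([616., 296.]), array([13., 32.]), np.float64(51.0)]] [45-60: n35 x606..633 y288..319 rect [array([617., 301.]), array([20., 31.]), np.float64(31.0)]] [60-90: n173 x606..637 y289..319 rect [array([621., 302.]), array([26., 31.]), np.float64(46.0)]] 
top beaker 520 ztop 65 [16-30: n152 x410..452 y276..320 rect [array([431., 298.]), array([42., 43.]), np.float64(5.0)]] [30-45: n207 x410..452 y276..321 rect [array([431., 299.]), array([42., 45.]), np.float64(2.0)]] [45-60: n60 x407..452 y277..322 rect [array([429., 300.]), array([44., 45.]), np.float64(89.0)]] [60-90: n101 x405..454 y275..323 rect [array([429., 299.]), array([49., 48.]), np.float64(1.0)]] 
top timer 516 ztop 76 [16-30: n77 x394..447 y64..120 rect [array([424.,  98.]), array([42., 60.]), np.float64(20.0)]] [30-45: n82 x397..443 y64..123 rect [array([423.,  98.]), array([34., 63.]), np.float64(19.0)]] [45-60: n51 x402..439 y65..124 rect [array([422.,  98.]), ar
[... 2152 characters left out ...]
5..659 y-163..-27 rect [array([607., -96.]), array([ 51., 128.]), np.float64(29.0)]] [30-45: n835 x555..661 y-163..-25 rect [array([608., -94.]), array([ 53., 130.]), np.float64(29.0)]] [45-60: n210 x560..647 y-125..-48 rect [array([603., -87.]), array([ 32., 109.]), np.float64(59.0)]] 
scene flask 856 ztop 104 [16-30: n146 x585..642 y83..133 rect [array([608., 103.]), array([35., 60.]), np.float64(59.0)]] [30-45: n136 x587..639 y85..129 rect [array([608., 103.]), array([32., 54.]), np.float64(57.0)]] [45-60: n129 x591..636 y86..124 rect [array([609., 102.]), array([25., 47.]), np.float64(60.0)]] [60-90: n263 x595..634 y91..130 rect [array([614., 109.]), array([38., 38.]), np.float64(13.0)]]
```

View pics/zoom.png

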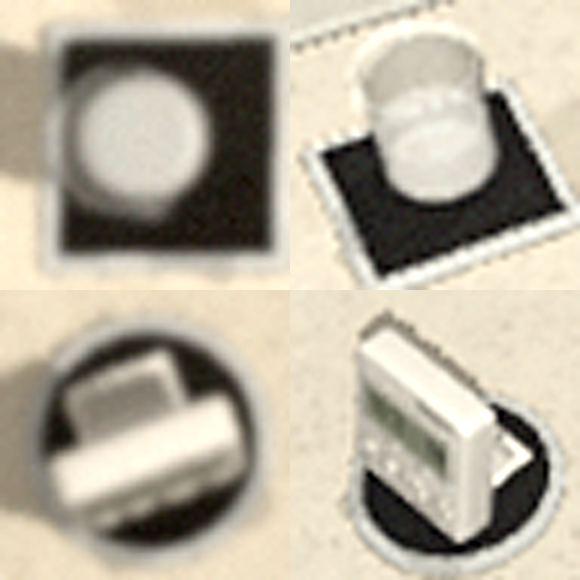

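Two views agree on every height: dropper top 84–85 mm, beaker 65, timer 75, rack cuvettes 56, flask 105. These match the given sizes plus the 6 mm plates. The zoom shows the beaker spout pointing about (-0.93,-0.37), and the timer's display facing -x with its foot behind. The moves form a 4-cycle, so the dropper goes to the mat first.

```bash
cat > arm.py <<'E'
import numpy as np
from rig import r
UP=.185
def rot(a):
    c,s=np.cos(a),np.sin(a);return np.array([[-s,c,0],[c,s,0],[0,0,-1.]])   # closes along (c,s)
def goto(x,y,z,a):
    """joint move with closing direction a (deg), flip with the least joint travel"""
    q0=np.array(r.state()['joint_positions']);best=None
    for f in(0,np.pi):
        R=rot(np.radians(a)+f);q=r.inverse_kinematics([x,y,z],R)
        if q is None: continue
        d=np.abs(np.array(q)-q0).max()
        if best is None or d<best[0]: best=(d,R)
    if best is None: raise RuntimeError('no IK')
    r.move_ptp([x,y,z],best[1])
def pick(x,y,a,base,h,force):
    r.set_gripper(1.0); goto(x,y,UP,a)
    r.line_to([x,y,base+h-r.grip_depth],rate=.12,stop_force=15) and print('CONTACT on descent')
    r.set_gripper(0.0,force); s=r.state()
    print('grip open',round(s['opening'],3),'F',round(float(np.max(s['grasp_force'])),1))
    r.line_to([x,y,UP],rate=.15); s=r.state()
    print('lifted open',round(s['opening'],3),'F',round(float(np.max(s['grasp_force'])),1),'t',s['time_s'])
def place(x,y,a,base,h):
    goto(x,y,UP,a); z=base+h-r.grip_depth
    r.line_to([x,y,z+.012],rate=.12)
    hit=r.line_to([x,y,z-.003],rate=.025,stop_force=3)
    s=r.state();print('placed hit',hit,'dz mm',round((s['eef_pos'][2]-z)*1000,1))
    r.set_gripper(1.0); r.line_to([x,y,UP],rate=.15)
    print('t',round(r.state()['time_s'],1))
E
python3 - <<'E'
from arm import *
pick(.620,.3025,90,.006,.040,30)
place(.455,-.112,90,.003,.040)
import cv2,pickle
for n in('top','scene'):
    c=r.read_camera(n);pickle.dump(c,open(n+'1.pkl','wb'))
cv2.imwrite('pics/after1.png',c['color'][:,:,::-1])
E
```

```text
grip open 0.373 F 30.3
lifted open 0.374 F 30.1 t 6.825
placed hit True dz mm 0.2
t 12.1
```

```bash
cat >> vis.py <<'E'
def pad(c,u,v,w=45,th=45):
    "dark pad component round a seed pixel -> minAreaRect, enclosing circle of it (mm, on z=6 mm)"
    g=c['color'].max(2);m=np.zeros_like(g);sl=np.s_[v-w:v+w,u-w:u+w];m[sl]=(g[sl]<th)*255
    n,l,st,ct=cv2.connectedComponentsWithStats(m)
    j=1+np.argmax(st[1:,4]);ys,xs=np.where(l==j)
    h=cv2.convexHull((onplane(c,np.c_[xs,ys],.006)*1000).astype(np.float32))
    return [np.round(q,1) for q in cv2.minAreaRect(h)],[np.round(q,1) for q in cv2.minEnclosingCircle(h)]
def blob(c,x,y,R,lo,hi):
    X=cloud(c).reshape(-1,3);s=X[(c['range_z'].ravel()>0)&(np.hypot(X[:,0]-x,X[:,1]-y)<R)&(X[:,2]>lo)&(X[:,2]<hi)]*1000
    a,b=s.min(0),s.max(0);return len(s),np.round((a+b)/2),np.round(b-a),[np.round(t,1) for t in cv2.minAreaRect(s[:,:2].astype(np.float32))]
E
python3 - <<'E'
import pickle
from vis import *
t=pickle.load(open('top1.pkl','rb'));s=pickle.load(open('scene1.pkl','rb'))
print(pad(t,194,200));print(pad(s,245,168,th=60))
for c in(t,s):print('dropper',blob(c,.455,-.112,.04,.012,.1))
E
```

```text
([array([619.1, 300.5]), array([140. ,  60.6]), np.float64(86.8)], [array([618.5, 300.9]), np.float64(74.8)])
([array([630.8, 315.5]), array([333.1, 228.5]), np.float64(63.5)], [array([619., 334.]), np.float64(180.2)])
dropper (8, array([ 460., -102.,   57.]), array([23.,  2., 33.]), [array([ 460.3, -102. ]), array([22.9,  1.8]), np.float64(0.3)])
dropper (476, array([ 456., -114.,   47.]), array([33., 30., 70.]), [array([ 454.4, -114.9]), array([27.2, 32.7]), np.float64(65.5)])
```

View pics/after1.png

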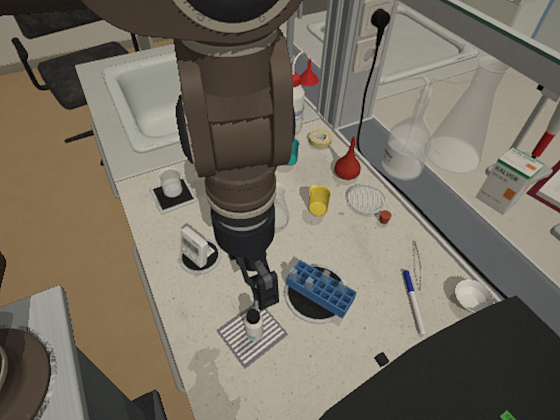

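The dropper stands upright on the mat at (253,325), and the long plate is measured. Next, the rack goes to the long plate and the beaker to the large disc.

Run:
```python
from arm import *
import pickle,cv2
pick(.608,-.0945,29,.006,.026,40)
place(.619,.301,-3.2,.006,.026)
c=r.read_camera('top')
r.move_ptp([.45,.1,.25],r.state()['tcp_rot'])
for n in('top','scene'):
    c=r.read_camera(n);pickle.dump(c,open(n+'2.pkl','wb'))
from vis import *
t=pickle.load(open('top2.pkl','rb'));s=pickle.load(open('scene2.pkl','rb'))
print('large',pad(t,371,209),pad(s,318,290,th=60))
for c in(t,s):print('rack',blob(c,.619,.301,.085,.016,.045))
cv2.imwrite('pics/after2.png',s['color'][:,:,::-1])
```

```text
grip open 0.591 F 43.1
lifted open 0.589 F 42.6 t 16.8083
placed hit True dz mm 0.7
t 22.0
large ([array([603.7, -91.6]), array([106.5, 107.7]), np.float64(1.0)], [array([603.4, -91.7]), np.float64(54.5)]) ([array([603.8, -92. ]), array([113.9, 113.7]), np.float64(38.2)], [array([603.8, -91.6]), np.float64(57.7)])
rack (925, array([619., 301.,  31.]), array([ 58., 133.,  29.]), [array([618.7, 300.6]), array([130.9,  52.6]), np.float64(86.8)])
rack (790, array([616., 300.,  30.]), array([ 57., 133.,  29.]), [array([616.3, 300.1]), array([133.1,  51.7]), np.float64(86.9)])
```

View pics/after2.png

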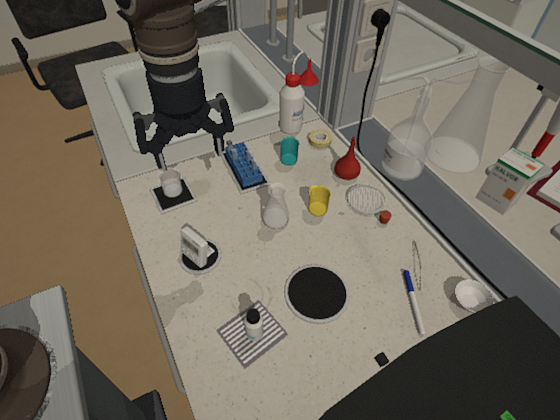

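The rack sits aligned on the long plate at (245,165), within about 3 mm and 0.1°. Next is the beaker.

Run:
```python
from arm import *
from vis import *
import pickle,cv2
pick(.430,.299,112,.006,.034,25)
place(.6036,-.0917,90,.006,.034)
r.move_ptp([.45,-.3,.25],r.state()['tcp_rot'])
C=[r.read_camera(n) for n in('top','scene')]
pickle.dump(C,open('c3.pkl','wb'))
print('square',pad(C[0],193,287,30),pad(C[1],172,193,30,60))
for c in C:
    print('beaker',blob(c,.6036,-.0917,.06,.02,.052),blob(c,.6036,-.0917,.06,.052,.08))
    print('timer',blob(c,.425,.097,.055,.062,.09),blob(c,.425,.097,.055,.02,.09))
cv2.imwrite('pics/after3.png',C[1]['color'][:,:,::-1])
```

```text
grip open 0.532 F 23.2
lifted open 0.531 F 23.6 t 28.0583
placed hit True dz mm 0.1
t 33.3
square ([array([427.9, 293.2]), array([71.9, 69.8]), np.float64(2.0)], [array([427.9, 293.2]), np.float64(50.1)]) ([array([427.8, 293.1]), array([75.1, 72.3]), np.float64(1.5)], [array([428.5, 293.5]), np.float64(50.7)])
beaker (367, array([604., -91.,  36.]), array([45., 46., 32.]), [array([604.3, -90.9]), array([42.8, 45.7]), np.float64(30.0)]) (138, array([601., -91.,  60.]), array([54., 49., 16.]), [array([604.7, -91.2]), array([48.5, 48.3]), np.float64(45.4)])
timer (292, array([423.,  99.,  70.]), array([37., 63., 15.]), [array([422.4,  97.9]), array([19.3, 65.1]), np.float64(21.5)]) (506, array([422.,  97.,  49.]), array([51., 67., 57.]), [array([423.1,  98.2]), array([41.1, 65.1]), np.float64(20.8)])Traceback (most recent call last):
  File "<stdin>", line 11, in <module>
  File "vis.py", line 27, in blob
    a,b=s.min(0),s.max(0);return len(s),np.round((a+b)/2),np.round(b-a),[np.round(t,1) for t in cv2.minAreaRect(s[:,:2].astype(np.float32))]
        ~~~~~^^^
    return umr_minimum(a, axis, None, out, keepdims, initial, where)
ValueError: zero-size array to reduction operation minimum which has no identity
```

The beaker is centred on the large disc within 1 mm. The scene view was blocked by the arm. Next is the timer.

Run:
```python
from arm import *
from vis import *
import pickle,cv2
pick(.423,.098,21.5,.006,.040,35)
place(.428,.2932,0,.006,.040)
r.move_ptp([.62,.1,.27],r.state()['tcp_rot'])
C=[r.read_camera(n) for n in('top','scene')]
pickle.dump(C,open('c4.pkl','wb'))
cv2.imwrite('pics/after4.png',C[1]['color'][:,:,::-1])
print('small',pad(C[0],284,289,30),pad(C[1],199,253,30,60))
for c in C:
    try:print('timer',blob(c,.428,.2932,.055,.062,.09),blob(c,.428,.2932,.055,.02,.09))
    except ValueError:print('-')
```

```text
grip open 0.536 F 36.4
lifted open 0.533 F 36.0 t 39.2417
placed hit True dz mm 0.4
t 43.6
small ([array([365.3, 144.3]), array([7.7, 5.3]), np.float64(35.4)], [array([366.1, 143.1]), np.float64(4.0)]) ([array([425.4,  95.6]), array([71.5, 74.3]), np.float64(63.4)], [array([425.5,  95.9]), np.float64(37.7)])
timer (295, array([423., 293.,  70.]), array([19., 66., 15.]), [array([422.3, 293.2]), array([18.4, 66. ]), np.float64(1.1)]) (529, array([424., 293.,  49.]), array([41., 66., 57.]), [array([423.8, 293.1]), array([40.2, 66.3]), np.float64(1.1)])
timer (189, array([421., 292.,  69.]), array([19., 67., 14.]), [array([421.2, 292.3]), array([19. , 66.6]), np.float64(0.1)]) (439, array([421., 292.,  48.]), array([41., 68., 56.]), [array([421.2, 291.8]), array([40.9, 67.3]), np.float64(1.4)])
```

View pics/after4.png

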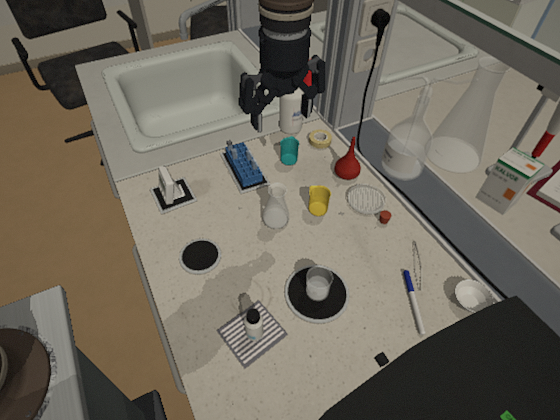

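The timer is upright on the square plate at (172,185); at most about 6 mm off centre. The empty small disc is at (200,256) and measures (425.5, 95.7) mm. Last is the dropper.

Run:
```python
from arm import *
from vis import *
import pickle,cv2
pick(.455,-.113,90,.003,.040,30)
place(.4255,.0957,90,.006,.040)
r.move_ptp([.3,-.35,.3],r.state()['tcp_rot'])
C=[r.read_camera(n) for n in('top','scene')]
cv2.imwrite('pics/after5.png',C[0]['color'][:,:,::-1])
for n,x,y,R in(('dropper',.4255,.0957,.04),('beaker',.6036,-.0917,.06),('timer',.428,.293,.055),('rack',.619,.301,.085),('flask',.61,.115,.05)):
  for c in C:
    try:print(n,blob(c,x,y,R,.018,.12))
    except ValueError:print(n,'-')
print(r.state()['contact_force'],r.state()['time_s'])
```

```text
grip open 0.379 F 29.8
lifted open 0.375 F 29.7 t 49.3333
placed hit True dz mm 0.2
t 53.8
dropper (202, array([428.,  97.,  68.]), array([31., 31., 38.]), [array([427.9,  96.9]), array([30.6, 30.9]), np.float64(1.0)])
dropper (413, array([426.,  93.,  52.]), array([33., 30., 67.]), [array([426. ,  92.1]), array([28. , 32.3]), np.float64(65.1)])
beaker (509, array([601., -91.,  43.]), array([54., 49., 50.]), [array([604.4, -91. ]), array([48.6, 49.2]), np.float64(45.6)])
beaker (724, array([600., -92.,  42.]), array([54., 50., 47.]), [array([602.6, -91.6]), array([48.9, 49.4]), np.float64(49.2)])
timer (537, array([424., 293.,  48.]), array([41., 67., 59.]), [array([423.7, 293.3]), array([40.2, 66.8]), np.float64(1.0)])
timer (446, array([422., 291.,  47.]), array([42., 67., 57.]), [array([421.4, 291.2]), array([66.2, 42.2]), np.float64(88.3)])
rack (996, array([619., 300.,  39.]), array([ 59., 132.,  41.]), [array([618.6, 300.6]), array([130.5,  52.7]), np.float64(86.6)])
rack (895, array([616., 300.,  38.]), array([ 58., 134.,  40.]), [array([616.4, 300.9]), array([134.1,  51.8]), np.float64(86.6)])
flask (525, array([614., 114.,  63.]), array([57., 61., 90.]), [array([612.4, 115.2]), array([61. , 52.6]), np.float64(77.2)])
flask (843, array([614., 108.,  63.]), array([58., 50., 90.]), [array([613.5, 106.7]), array([47.8, 59.2]), np.float64(85.2)])
[ 0.27841185  0.3303797  -0.16555651] 55.65
```

View pics/after5.png

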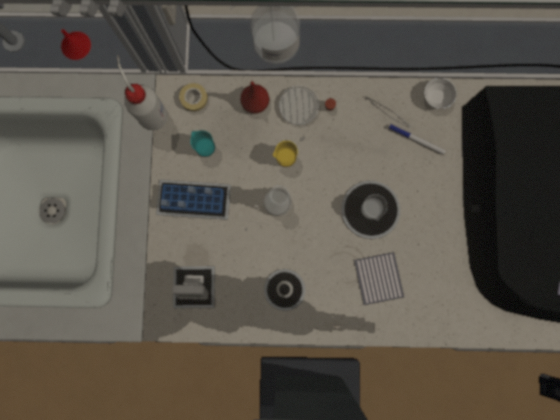

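All four stand on their own plates: rack (194,199), timer (193,287), dropper (285,289) and beaker (373,207). The flask at (277,202) has not moved.

```bash
python3 -c "
from rig import r
print(r.close_job())"
```

```text
the job is handed in; nothing more can be done
None
```

The job is handed in at about 56 s of the 147 s allowed: by my last camera check, dropper, beaker, timer and rack each stand upright on their own plate, 7 mm or less off centre, and the flask was not moved; no verdict came back.

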